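# Gauge the slanted dowel hole and show the rod for reading

### The arm

A 6-joint arm with a two-finger parallel gripper is mounted at the origin on the work surface. World frame = base frame: x ahead of the robot, y to its left, z up, the work surface at z = 0. Lengths are in m, angles in rad, forces in N, time in s.
With the tool pointing down it reaches from about 0.275 to 0.75 m from the base axis. Payload 10.2 kg.
Tool frame: the origin (TCP) lies at the very end of the fingers, on their centre line; the grasp point (between the pads) lies arm.pinch_z behind it (arm.pinch_z is the distance from the TCP to the grasp point, in m); z points along the fingers, y is the line along which they close (so a half turn about z gives the same grasp; the last joint's range is limited). The gripper opens to 85 mm and grips with 20 to 120 N. Pads are 22 mm wide; open, the fingers measure 114 mm over their backs; the gripper's body (76 mm by 85 mm) begins 54 mm behind the grasp point. The pads swing forward as they close: fully open they stand 13 mm farther back than shut.
Start: joints at [0.916, 0.313, 1.498, -0, 1.331, -0.223], TCP at [0.22, 0.477, 0.231] pointing down, gripper open.
Joint ranges: [-2.94, 2.94], [-0.97, 2.17], [0.19, 2.56], [-1.23, 4.37], [0.02, 3.11], [-2.88, 2.88]. Speed limits (rad/s): [2.39, 2.39, 3.01, 3.14, 3.14, 3.14].

### API

Orientations are given as a unit quaternion [x, y, z, w].
In Python, from rig import arm gives the robot as it stands.
- The arm moves only by the tool jog_arm, never from a script. Its argument "deltas" is one flat list of numbers, 5 for each row, row after row: the opening, from -1 (shut) to 1 (fully open), so that 0 is half open, then the shift along the tool's x, y, z in m, then the turn about the tool's z in units of 5 degrees (1.0 is 5 degrees). A call has 1 to 20 rows; each row is the pose to reach, as a shift and turn from the pose commanded when the call began, along the tool's axes at that moment; what a row does not reach only later rows make up. A row lasts 1/12 s, in which the tool goes at most 41.7 mm and 7.16 degrees, less where a joint would pass 70% of its speed; a pose out of reach is approached as far as the arm can. A call with a gripper value outside its range is refused whole. The fingers move at their own pace and stop on an object; "newtons" is the grip in N (left out, the last holds). Time passes only in rows, so rows that repeat a pose let the fingers close. It gives the time, the measured TCP pose, the force, the opening and the grip force at its end, in the units of the state.
- arm.read_state(): the state, without advancing time (a new reading comes with each control period).
- arm.camera(name): name is "scene" or "top"; returns the picture (384x512x3 uint8, blue, green, red); there is no depth.
- arm.camera_info(name): a dict with "camera_matrix" (3x3 intrinsics, pixels), "extrinsics" (4x4, takes a point from camera to world coordinates). Camera axes: x right, y up, looking along -z (the intrinsics and any distortion apply to the point x, -y, -z); pixel columns grow to the right and rows downward; lengths in m; the calibration is good to about 2 mm. A picture is of the moment at which its call begins. camera_info takes no time and is no camera call.
- arm.job_done(): hands the job in; it is judged then, once.
Trained networks look in the newest picture that a camera, given by its name, has taken for a name from the list of things; names that differ only in an ending like _2 or _b are one class to them, and where a whole thing is asked for, a point or a joint stands for the part that bears it (a point fixed in the world has none). Each returns a list of dicts, best first, with "confidence" (0 to 1); they miss things now and then, are a little off and sometimes report something else, mostly with a low value. They report only what shows in the picture. A call takes as long as a camera call. They do not tell look-alikes from the thing itself.
- arm.find_in(camera, label): "point" ([column, row] in pixels, amid what is visible of it).
The state is a dict: "t": time; "joint_pos": joint angles; "joint_velocities": joint speeds; "joint_torque": joint torques, N m; "eef_pos": TCP position; "eef_rot": TCP orientation; "ft_force": force on the tool from outside, world axes, zero at the start; "ft_torque": the same for the moment, N m; "gripper_width": finger opening in m; "finger_force": force on a finger pad.
Only numpy, scipy, OpenCV 4.12 (cv2) and the standard library are available. Lean on these libraries where they do the work, as an engineer would, in place of code of your own. Each camera call takes 0.05 s, during which the arm holds its last target. There are 200 camera calls.

### The job

Take the depth gauge out of its cradle and push its steel rod gently down the slanted guide tube of the drilling jig until the collar stops squarely on the tube's mouth, then draw it right out again. Finish by holding the gauge level, and still, with the tip of its rod over the middle of the white reading card and about 15 cm above it: the program ends while the gripper is still holding it there, and nothing is put down. Leave the jar, the cup and the screwdriver where they stand.

Things in the scene. Friction and masses are not known exactly. Their poses are not given: they have to be found in the camera images.
- rod: loose depth gauge, 0.12 to 0.26 kg, at first lying level in the cradle, axis 50 mm above the bench. Along its x axis, from origin (centre of handle) to tip: wooden handle 18 x 18 mm, x -50 to +50 mm; brass collar disc, diameter 40, x +50 to +60; steel rod, diameter 10, x +60 to +132, last 8 mm tapered. Balances 15 mm ahead of origin. z up in the cradle. Sides free for fingers: x -36 to +50
- rod_collar (a point): centre of the front face of the gauge's collar, on the axis, 60 mm ahead of the handle's centre: this face comes to rest on the tube's mouth
- rod_tip (a point): tip of the gauge's steel rod, 132 mm ahead of the handle's centre
- cradle: fixed wooden cradle, base 200 x 70 x 10 mm. Two posts carry the gauge: under the rear of the handle (x -48 to -36 mm) and under the steel rod (x +105 to +117 mm), with side lips (tops 49 and 53 mm above the bench). Origin on the bench under the centre of the gauge's handle, within 3 mm, x axis along the gauge towards its tip, z up
- jig: fixed drilling jig, plywood base 165 x 100 x 18 mm with a dark wooden block and the slanted metal guide tube. Origin on the bench below the tube; its x axis points, level, the way the tube's mouth faces; z up. Mouth centre at x +16, y 0, z 85 mm; highest point: upper rim of the mouth, 100 mm
- tube: guide tube, fixed on the jig, 80 mm long, bore 14 mm, outside 21 mm, flaring over its last 14 mm to a bell mouth about 32 mm wide inside, 39 mm outside. Origin: centre of its lower end; z axis runs along the bore out of the mouth, rising 40 degrees above level. The rod goes in along -z; the collar stops with the tip 8 mm short of the lower end
- tube_mouth (a point): centre of the tube's mouth, in the plane of its rim, 80 mm along the tube's z axis from its lower end, 85 mm above the bench
- card: fixed white reading card with dark scale lines, 100 x 140 x 3 mm, lying on the bench; origin at its centre on the bench, z up, x across the scale lines (the 100 mm side)
- jar: bystander, leave alone: amber jar 56 mm in diameter, 85 mm tall, origin at the centre of its underside
- pot: bystander, leave alone: white cup 70 mm in diameter, 75 mm tall, origin at the centre of its underside
- driver: bystander, leave alone: screwdriver with a wooden handle, lying on the bench along its x axis, handle to -x
Things that resemble listed ones, but are neither listed nor needed, are in the scene too. What is shaped like the jig but pink or purple is not meant. Of the things that look like the card, take the one that is farthest to the robot's right at the start.

How it is judged:
By the outcome, as a careful person would: the job done as asked, in the order asked, and still so for the second after the job is handed in, while the arm keeps its last pose, push and grip.
It also fails if it takes over 56 s, if anything falls off the work surface, if the arm or the gripper's body presses on something with over 40 N, if the wrist force passes 120 N, or if a joint passes its speed limit or range.

## Working session

There is one attempt and no reset: what is moved stays moved. The work goes in short steps, Python scripts to look and compute and a tool call to move; the robot and the scene stay as the last step left them, time stands still between calls to the robot, and variables do not carry over. Pictures are saved under pics/ and viewed, at most 10 in all, crops included, and the job is handed in when it is done.

Besides the shell and the picture viewer there is one more tool, called as name(argument=value, ...) on one line, values as JSON. jog_arm: Moves the arm, as the interface text tells. Its arguments: {"type":"object","properties":{"deltas":{"type":"array","items":{"type":"number"}},"newtons":{"type":"number"}},"required":["deltas"]}

```bash
mkdir -p pics; ls
cat > h.py <<'E'
from rig import arm
import numpy as np, cv2
from scipy.spatial.transform import Rotation as R
def snap(c,name=None):
    im=arm.camera(c)
    if name: cv2.imwrite('pics/'+name,im)
    return im
def ray(c,px):
    i=arm.camera_info(c);K=np.array(i['camera_matrix']);E=np.array(i['extrinsics'])
    D=np.array(i.get('distortion',np.zeros(5)),float).ravel()
    u=cv2.undistortPoints(np.array([[px]],float),K,D)[0,0]
    return E[:3,3],E[:3,:3]@np.array([u[0],-u[1],-1.0])
def at_z(c,px,z):
    o,d=ray(c,px);return o+d*(z-o[2])/d[2]
def tri(p1,p2,c1='scene',c2='top'):
    o1,d1=ray(c1,p1);o2,d2=ray(c2,p2)
    s=np.linalg.lstsq(np.c_[d1,-d2],o2-o1,rcond=None)[0]
    a,b=o1+d1*s[0],o2+d2*s[1];return (a+b)/2,np.linalg.norm(a-b)
def proj(c,P):
    i=arm.camera_info(c);E=np.array(i['extrinsics']);q=(np.atleast_2d(P)-E[:3,3])@E[:3,:3]
    q=q*[1,-1,-1];D=np.array(i.get('distortion',np.zeros(5)),float).ravel()
    return cv2.projectPoints(q,np.zeros(3),np.zeros(3),np.array(i['camera_matrix']),D)[0][:,0]
E
python3 - <<'E'
from h import *
np.set_printoptions(precision=4,suppress=True)
s=arm.read_state();print(s,arm.pinch_z)
for c in('scene','top'):
    print(arm.camera_info(c)); snap(c,c+'0.png')
    for l in('rod','rod_collar','rod_tip','cradle','jig','tube','tube_mouth','card','jar','pot','driver'):
        print(c,l,[(np.round(d['point'],1).tolist(),round(d['confidence'],2)) for d in arm.find_in(c,l)[:4]])
E
```

```text
pics
{'t': 0.0, 'joint_pos': array([ 0.9156,  0.3134,  1.4984, -0.    ,  1.331 , -0.2234]), 'joint_velocities': array([-0.    , -0.0001,  0.0003,  0.0004,  0.0006, -0.0005]), 'joint_torque': array([  0.0003, -41.2269, -25.9745,  -0.0002,   0.0041,  -0.    ]), 'eef_pos': array([0.2196, 0.4766, 0.2307]), 'eef_rot': array([ 0.2142,  0.9768, -0.0006, -0.0003]), 'ft_force': array([-0.284 , -0.9667, -0.0808]), 'ft_torque': array([ 0.003 , -0.0305,  0.0578]), 'finger_force': 0.0, 'gripper_width': 0.08549072049653458} 0.0187
{'camera_matrix': array([[364.8987,   0.    , 256.0541],
       [  0.    , 364.8987, 195.0952],
       [  0.    ,   0.    ,   1.    ]]), 'extrinsics': array([[ 0.7633, -0.4812,  0.431 ,  1.0156],
       [ 0.646 ,  0.5709, -0.5067, -0.6042],
       [-0.0022,  0.6652,  0.7466,  0.9468],
       [ 0.    ,  0.    ,  0.    ,  1.    ]])}
scene rod [([297.2, 163.5], 0.48)]
scene rod_collar [([298.5, 163.8], 0.74)]
scene rod_tip [([300.5, 164.1], 0.72)]
scene cradle [([295.4, 172.8], 0.75)]
scene jig [([156.1, 207.2], 0.7), ([280.2, 258.3], 0.63), ([294.3, 129.4], 0.59), ([199.6,
[... 664 characters left out ...]
,
       [ 0.    ,  0.    ,  0.    ,  1.    ]])}
top rod [([188.7, 194.5], 0.59)]
top rod_collar [([191.0, 192.2], 0.77)]
top rod_tip [([187.6, 190.0], 0.69), ([334.8, 196.4], 0.66)]
top cradle [([193.7, 206.8], 0.97)]
top jig [([332.4, 202.4], 0.95), ([337.8, 275.9], 0.82), ([296.1, 142.4], 0.58), ([256.3, 98.4], 0.31)]
top tube [([342.9, 275.8], 0.73), ([335.1, 198.5], 0.64), ([298.1, 128.4], 0.44)]
top tube_mouth [([293.0, 131.7], 0.64), ([332.5, 195.4], 0.59), ([332.1, 202.5], 0.57), ([343.1, 272.5], 0.47)]
top card [([263.8, 204.4], 0.82), ([181.3, 285.6], 0.61), ([217.7, 130.7], 0.6)]
top jar []
top pot [([384.4, 229.7], 0.65)]
top driver [([261.0, 204.3], 0.65), ([255.7, 98.3], 0.49)]
```

Run:
```python
import cv2
s=cv2.imread('pics/scene0.png');t=cv2.imread('pics/top0.png')
cv2.imwrite('pics/a.png',cv2.resize(s[80:320,90:410],(800,600),interpolation=cv2.INTER_CUBIC))
cv2.imwrite('pics/b.png',cv2.resize(t[70:310,130:450],(800,600),interpolation=cv2.INTER_CUBIC))
```

```text
(no output)
```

View pics/a.png

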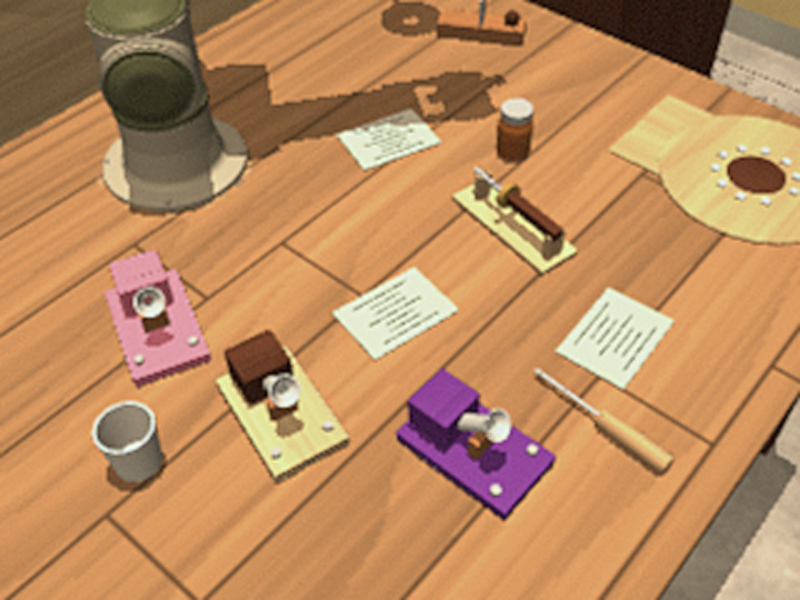

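View pics/b.png

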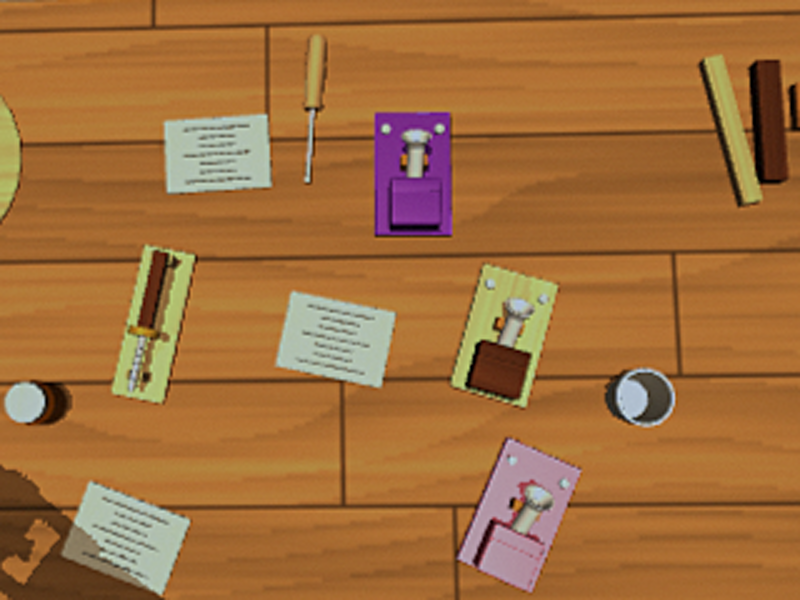

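Run:
```python
from h import *
s=cv2.imread('pics/scene0.png');t=cv2.imread('pics/top0.png')
f=lambda im,x,y:cv2.resize(im[y:y+42,x:x+56],(400,300),interpolation=cv2.INTER_CUBIC)
# gauge top, jig top / gauge scene, jig scene
g=np.vstack([np.hstack([f(t,165,182),f(t,305,180)]),np.hstack([f(s,270,143),f(s,175,213)])])
# gauge is 60px tall in top: use own window
g[:300,:400]=cv2.resize(t[165:235,155:235],(400,300),interpolation=cv2.INTER_CUBIC)  #5x,4.286y
cv2.imwrite('pics/c.png',g)
```

```text
(no output)
```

View pics/c.png

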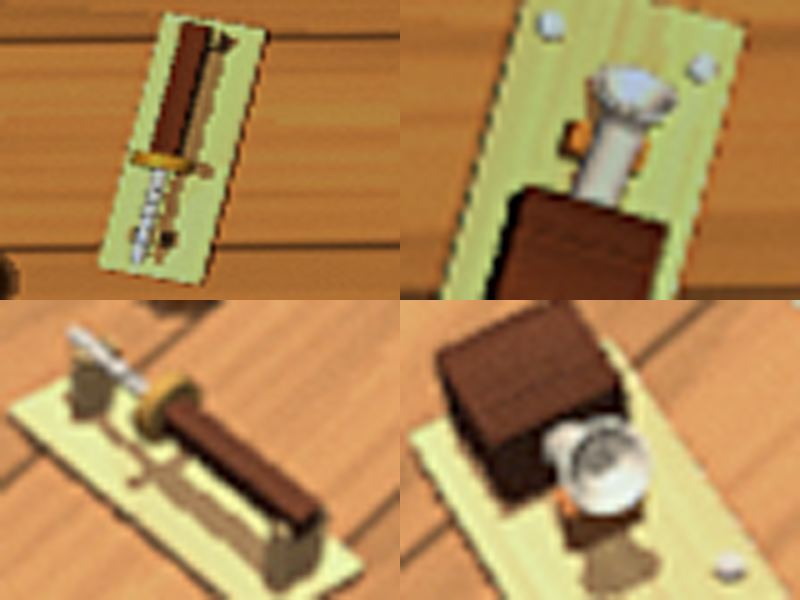

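Run:
```python
from h import *
np.set_printoptions(precision=4,suppress=True)
print('mouth',tri((203.3,235.7),(337.0,192.9)))
print('tip',tri((279.65,146.8),(182.2,225.7)), at_z('top',(182.2,225.7),.05),at_z('scene',(279.65,146.8),.05))
print('collar top@50', at_z('top',(187,201.5),.05))
print('rear top', at_z('top',(193.8,170.4),.059))
t=cv2.imread('pics/top0.png');s=cv2.imread('pics/scene0.png')
def base(im,c,x0,y0,x1,y1,z):
    h=cv2.cvtColor(im,cv2.COLOR_BGR2HSV)[y0:y1,x0:x1]
    m=((h[...,0]>=22)&(h[...,0]<=38)&(h[...,2]>120)).astype(np.uint8)
    cs=max(cv2.findContours(cv2.morphologyEx(m,cv2.MORPH_OPEN,np.ones((2,2))),0,1)[0],key=cv2.contourArea)
    b=cv2.boxPoints(cv2.minAreaRect(cs))+[x0,y0]
    P=np.array([at_z(c,p,z) for p in b]);d=np.diff(np.r_[P,P[:1]],axis=0)[:,:2]
    print(c,P[:,:2].mean(0),np.linalg.norm(d,axis=1),np.degrees(np.arctan2(d[:,1],d[:,0])))
base(t,'top',150,160,235,240,.01); base(t,'top',300,165,365,240,.018)
print('card',at_z('top',(264.2,205.0),.003))
h=cv2.cvtColor(t,cv2.COLOR_BGR2HSV)[175:240,230:295]
m=((h[...,1]<70)&(h[...,2]>110)).astype(np.uint8);m=cv2.morphologyEx(m,cv2.MORPH_CLOSE,np.ones((5,5)))
c=max(cv2.findContours(m,0,1)[0],key=cv2.contourArea);r=cv2.minAreaRect(c);print(r)
P=np.array([at_z('top',p+[230,175],.003) for p in cv2.boxPoints(r)]);print(P,P.mean(0))
for n,a in (('pot',(384.4,229.7)),('jar',(141,231)),('driver',(256,98))):print(n,at_z('top',a,.05))
```

```text
mouth (array([ 0.5006, -0.235 ,  0.0809]), np.float64(2.5128755193869656e-05))
tip (array([0.4083, 0.2447, 0.0496]), np.float64(0.0024100697266119715)) [0.4074 0.2438 0.05  ] [0.4092 0.2454 0.05  ]
collar top@50 [0.4833 0.2297 0.05  ]
rear top [0.5808 0.2075 0.059 ]
top [0.4889 0.203 ] [0.1974 0.0299 0.1971 0.0294] [ -11.9268 -103.446   167.9155   77.1157]
top [ 0.4714 -0.2307] [0.1631 0.0987 0.1623 0.0973] [ -16.9564 -106.7211  162.5386   73.8014]
card [ 0.4736 -0.0128  0.003 ]
((34.031829833984375, 30.348806381225586), (43.15919494628906, 30.74706268310547), 11.888657569885254)
[[ 0.4388  0.067   0.003 ]
 [ 0.5372  0.0458  0.003 ]
 [ 0.5061 -0.0917  0.003 ]
 [ 0.4087 -0.0694  0.003 ]] [ 0.4727 -0.0121  0.003 ]
pot [ 0.3889 -0.381   0.05  ]
jar [0.3922 0.3736 0.05  ]
driver [0.8177 0.0092 0.05  ]
```

jog_arm(deltas=[1,-0.416,-0.099,0.08,-2.5,1,-0.416,-0.099,0.08,-2.5,1,-0.416,-0.099,0.08,-2.5,1,-0.416,-0.099,0.08,-2.5,1,-0.416,-0.099,0.08,-2.5,1,-0.416,-0.099,0.08,-2.5,1,-0.416,-0.099,0.08,-2.5,1,-0.416,-0.099,0.08,-2.5,1,-0.416,-0.099,0.08,-2.5,1,-0.416,-0.099,0.08,-2.5,1,-0.416,-0.099,0.08,-2.5,1,-0.416,-0.099,0.08,-2.5,1,-0.416,-0.099,0.08,-2.5,1,-0.416,-0.099,0.08,-2.5,1,-0.416,-0.099,0.08,-2.5,1,-0.416,-0.099,0.08,-2.5])

```text
t: 2.53
eef_pos: [0.5555, 0.2137, 0.1518]
eef_rot: [0.106, 0.994, 0.0, 0.0]
ft_force: [0.5, -0.2, 0.1]
gripper_width: 0.0856
finger_force: 0.0
```

jog_arm(newtons=20, deltas=[1,0,0,0.04,0,1,0,0,0.08,0,1,0,0,0.105,0,1,0,0,0.12,0,1,0,0,0.12,0,1,0,0,0.12,0,-0.3,0,0,0.12,0,-0.6,0,0,0.12,0,-1,0,0,0.12,0,-1,0,0,0.12,0,-1,0,0,0.12,0,-1,0,0,0.12,0,-1,0,0,0.12,0,-1,0,0,0.12,0,-1,0,0,0.12,0])

```text
t: 3.78
eef_pos: [0.5563, 0.2128, 0.0318]
eef_rot: [0.107, 0.994, 0.0, 0.0]
ft_force: [-0.2, -0.8, 5.8]
gripper_width: 0.0175
finger_force: 23.9
```

jog_arm(deltas=[-1,0,0,-0.02,0,-1,0,0,-0.05,0,-1,0,0,-0.09,0,-1,0,0,-0.12,0,-1,0,0,-0.15,0,-1,0,0,-0.15,0,-1,0,0,-0.15,0])

```text
t: 4.37
eef_pos: [0.5565, 0.2129, 0.1821]
eef_rot: [0.107, 0.994, 0.0, 0.001]
ft_force: [0.2, -0.4, -2.4]
gripper_width: 0.0175
finger_force: 23.0
```

Run:
```python
from h import *
s=snap('scene','s1.png')
print(arm.find_in('scene','rod_tip'),arm.find_in('scene','rod_collar'))
st=arm.read_state();print(st['eef_pos'],st['ft_force'],st['ft_torque'],st['t'])
t=snap('top','t1.png');print(arm.find_in('top','rod_tip'),arm.find_in('top','rod_collar'))
f=lambda im,x,y:cv2.resize(im[y:y+105,x:x+70],(400,600),interpolation=cv2.INTER_CUBIC)
cv2.imwrite('pics/d.png',np.hstack([f(s,260,80),f(t,160,140)]))
```

```text
[{'point': [298.3, 130.0], 'confidence': 0.52}] [{'point': [294.2, 127.6], 'confidence': 0.56}]
[0.55536016 0.21264262 0.17931403] [-0.6284986  -0.02439014 -1.25602316] [-0.00906139 -0.08118158  0.03443204] 4.5167
[] []
```

View pics/d.png

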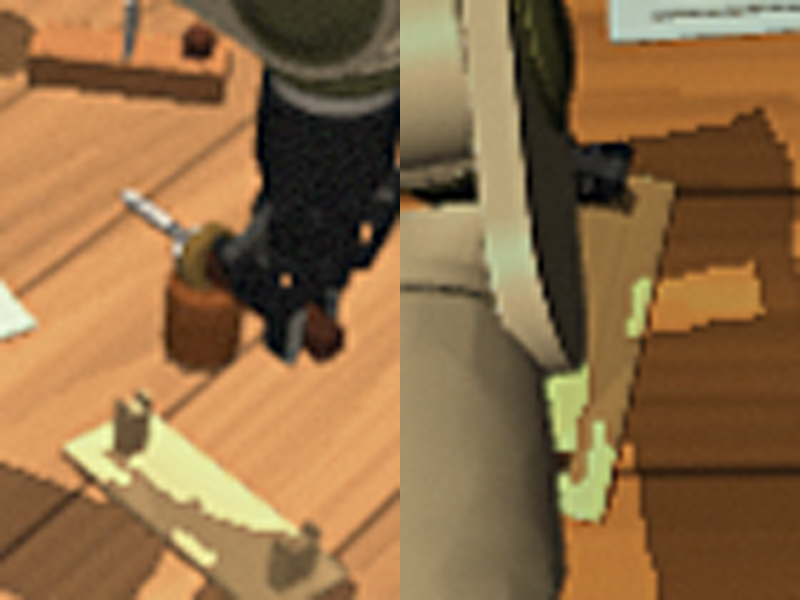

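```bash
cat >> h.py <<'E'
def inplane(px,c='scene',off=0.0):
    "pixel -> (along tool x from TCP, height above grasp point), in vertical plane of tool x"
    st=arm.read_state();p=np.array(st['eef_pos']);M=R.from_quat(st['eef_rot']).as_matrix();x=M[:,0]
    n=np.array([-x[1],x[0],0]);n/=np.linalg.norm(n);o,d=ray(c,px)
    q=o+d*(n@(p-o)+off)/(n@d)
    return (q-p)@x,q[2]-p[2]-arm.pinch_z
E
python3 - <<'E'
from h import *
for n,p in (('tip',(282.0,113.4)),('collar',(260+205/5.714,80+255/5.714)),('rear',(260+325/5.714,80+335/5.714))):
    a=inplane(p);print(n,a,np.degrees(np.arctan2(a[1],a[0])))
E
```

```text
tip (np.float64(0.14743764371499107), np.float64(0.0028997118832537958)) 1.1267125005140328
collar (np.float64(0.07584348862598894), np.float64(-0.001216686181028416)) -0.9190637899207394
rear (np.float64(-0.023274995481872934), np.float64(0.003923336309354285)) 170.43191547194934
```

jog_arm(newtons=40, deltas=[-1,-0.059,-0.265,0,-17,-1,-0.059,-0.265,0,-17,-1,-0.059,-0.265,0,-17,-1,-0.059,-0.265,0,-17,-1,-0.059,-0.265,0,-17,-1,-0.059,-0.265,0,-17,-1,-0.059,-0.265,0,-17,-1,-0.059,-0.265,0,-17,-1,-0.059,-0.265,0,-17,-1,-0.059,-0.265,0,-17,-1,-0.059,-0.265,0,-17,-1,-0.059,-0.265,0,-17,-1,-0.059,-0.265,0,-17,-1,-0.059,-0.265,0,-17,-1,-0.059,-0.265,0,-17])

```text
t: 5.92
eef_pos: [0.5654, 0.0176, 0.1732]
eef_rot: [-0.558, 0.829, -0.025, -0.02]
ft_force: [-0.3, -0.3, -0.4]
gripper_width: 0.0167
finger_force: 45.6
```

Run:
```python
from h import *
s=snap('scene','s2.png');st=arm.read_state()
print(st['eef_pos'],R.from_quat(st['eef_rot']).as_matrix()[:,0],st['joint_pos'],arm.find_in('scene','rod_tip'))
p=st['eef_pos'];M=R.from_quat(st['eef_rot']).as_matrix()
g=p+np.array([0,0,.0187]);print('pred tip',proj('scene',[g+.15*M[:,0]]),'mouth',proj('scene',[[.5,-.235,.085]]))
cv2.imwrite('pics/e.png',cv2.resize(s[130:280,150:350],(800,600),interpolation=cv2.INTER_CUBIC))
```

```text
[0.56549079 0.01908043 0.17333371] [-0.37441958 -0.92528666  0.06045315] [-0.14424194  0.45576552  1.4493683  -0.06702122  1.23322983 -2.87979201] [{'point': [259.0, 178.6], 'confidence': 0.91}, {'point': [201.1, 245.4], 'confidence': 0.43}]
pred tip [[230.39340132 186.47559045]] mouth [[202.98795031 234.76682567]]
```

View pics/e.png

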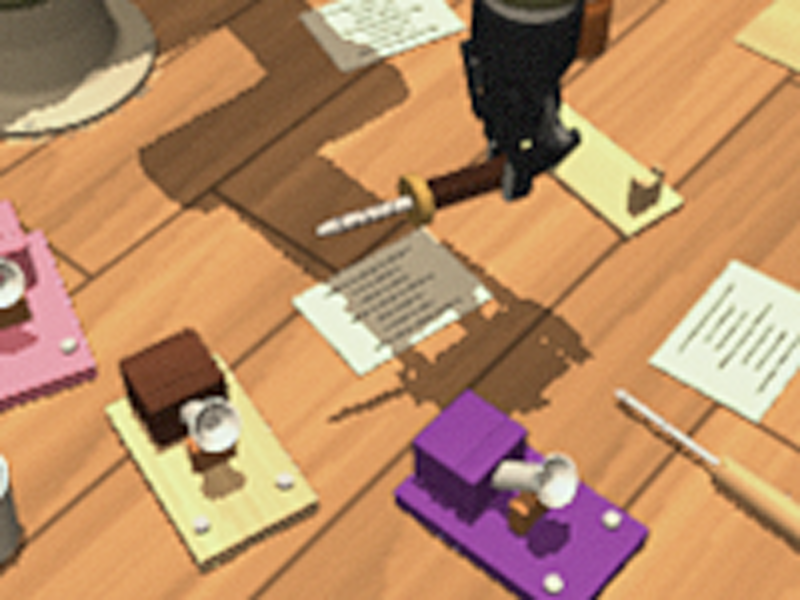

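jog_arm(deltas=[-1,0,0,-0.03,17,-1,0,0,-0.03,17,-1,0,0,-0.03,17,-1,0,0,-0.03,17,-1,0,0,-0.03,17,-1,0,0,-0.03,17,-1,0,0,-0.03,17,-1,0,0,-0.03,17,-1,0,0,-0.03,17,-1,0,0,-0.03,17,-1,0,0,-0.03,17,-1,0,0,-0.03,17,-1,0,0,-0.03,17,-1,0,0,-0.03,17,-1,0,0,-0.03,17])

```text
t: 7.27
eef_pos: [0.5658, 0.018, 0.2038]
eef_rot: [0.148, 0.988, -0.033, 0.003]
ft_force: [-0.2, -0.2, -1.1]
gripper_width: 0.0174
finger_force: 45.5
```

```bash
cat >> h.py <<'E'
def rel(target,theta):
    st=arm.read_state();M=R.from_quat(st['eef_rot']).as_matrix();th=np.degrees(np.arctan2(M[1,0],M[0,0]))
    d=(np.array(target)-st['eef_pos'])@M
    print('t',st['t'],'pos',np.round(st['eef_pos'],4),'th',th,'zaxis',np.round(M[:,2],3),'j',np.round(st['joint_pos'],2));print('shift',np.round(d,4),'units',(th-theta)/5)
E
python3 - <<'E'
from h import *
rel([.5386,-.3618,.18],73)
E
```

```text
t 7.2667 pos [0.5658 0.018  0.2038] th 163.02325290717826 zaxis [-0.005 -0.066 -0.998] j [-0.14  0.43  1.41 -0.07  1.3  -1.4 ]
shift [-0.0845 -0.3688  0.0489] units 18.00465058143565
```

jog_arm(deltas=[-1,-0.085,-0.369,0.05,18,-1,-0.085,-0.369,0.05,18,-1,-0.085,-0.369,0.05,18,-1,-0.085,-0.369,0.05,18,-1,-0.085,-0.369,0.05,18,-1,-0.085,-0.369,0.05,18,-1,-0.085,-0.369,0.05,18,-1,-0.085,-0.369,0.05,18,-1,-0.085,-0.369,0.05,18,-1,-0.085,-0.369,0.05,18,-1,-0.085,-0.369,0.05,18,-1,-0.085,-0.369,0.05,18,-1,-0.085,-0.369,0.05,18,-1,-0.085,-0.369,0.05,18,-1,-0.085,-0.369,0.05,18,-1,-0.085,-0.369,0.05,18])

```text
t: 8.6
eef_pos: [0.5381, -0.3617, 0.1789]
eef_rot: [0.803, 0.595, -0.021, 0.025]
ft_force: [-0.4, -0.1, -0.1]
gripper_width: 0.0171
finger_force: 45.5
```

Run:
```python
from h import *
rel([.5386,-.3618,.042],73)
M=R.from_quat(arm.read_state()['eef_rot']).as_matrix();print(M.round(3))
```

```text
t 8.6 pos [ 0.5381 -0.3617  0.1789] th 73.02000311676203 zaxis [-0.005 -0.066 -0.998] j [-0.75  0.61  1.19 -0.05  1.3  -0.44]
shift [ 0.0089 -0.0015  0.1366] units 0.004000623352405341
[[ 0.291  0.957 -0.005]
 [ 0.954 -0.291 -0.066]
 [-0.064  0.015 -0.998]]
```

jog_arm(newtons=20, deltas=[-1,0.002,0,0.035,0,-1,0.005,0,0.07,0,-1,0.009,0,0.11,0,-1,0.009,0,0.135,0,-1,0.009,0,0.135,0,-1,0.009,-0.02,0.135,0,-1,0.009,-0.04,0.135,0,-1,0.009,-0.06,0.135,0,-1,0.009,-0.07,0.135,0,-1,0.009,-0.07,0.135,0,-1,0.009,-0.07,0.135,0])

```text
t: 9.52
eef_pos: [0.474, -0.3423, 0.0445]
eef_rot: [0.804, 0.594, -0.021, 0.027]
ft_force: [0.5, -0.5, -1.8]
gripper_width: 0.0175
finger_force: 45.5
```

Run:
```python
from h import *
rel([.472,-.341,.044],73)
s=snap('scene','s3.png');print(arm.read_state()['ft_force'])
cv2.imwrite('pics/f.png',cv2.resize(s[190:290,140:273],(798,600),interpolation=cv2.INTER_CUBIC))
```

```text
t 9.5167 pos [ 0.474  -0.3423  0.0445] th 72.8619705826076 zaxis [-0.002 -0.068 -0.998] j [-0.8   0.63  1.55 -0.06  0.92 -0.47]
shift [ 0.0007 -0.0023  0.0004] units -0.027605883478480565
[-0.30325361 -0.45180123 -1.90803689]
```

View pics/f.png

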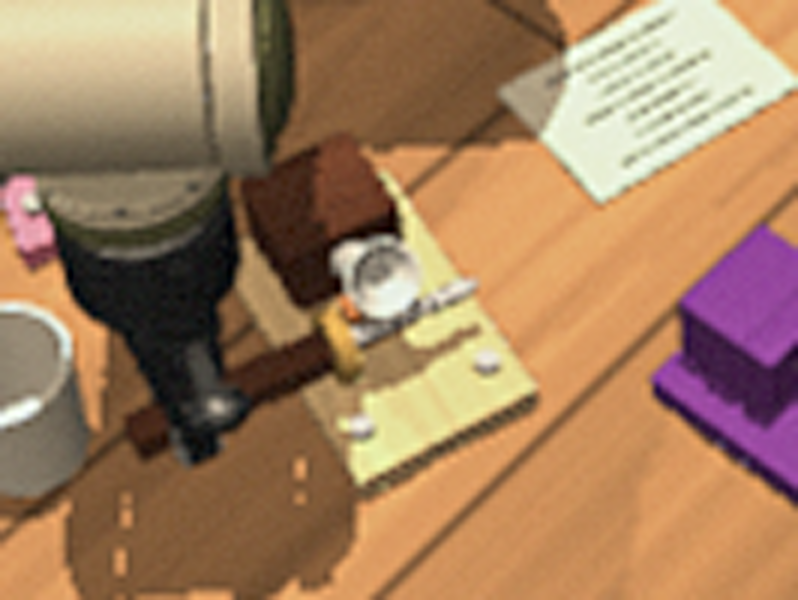

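jog_arm(newtons=20, deltas=[-1,0,-0.005,0,0,-1,-0.001,-0.005,-0.008,0,-1,-0.001,-0.005,-0.016,0,-1,-0.002,-0.005,-0.024,0,-1,-0.0025,-0.005,-0.032,0,-1,-0.0025,-0.005,-0.04,0,-1,-0.0015,-0.005,-0.049,0,-1,-0.0007,-0.005,-0.058,0,-1,0.002,-0.005,-0.068,0,-1,0.005,-0.005,-0.077,0,-1,0.005,-0.005,-0.077,0])

```text
t: 10.48
eef_pos: [0.4709, -0.3302, 0.1214]
eef_rot: [0.804, 0.594, -0.021, 0.027]
ft_force: [0.4, -0.7, -1.8]
gripper_width: 0.0172
finger_force: 46.3
```

Run:
```python
from h import *
rel([.472,-.341,.044],73)
s=snap('scene','s4.png');print(arm.read_state()['ft_force'],arm.read_state()['ft_torque'])
cv2.imwrite('pics/g.png',cv2.resize(s[190:290,140:273],(798,600),interpolation=cv2.INTER_CUBIC))
```

```text
t 10.4833 pos [ 0.4709 -0.3302  0.1214] th 72.87355682857186 zaxis [-0.003 -0.069 -0.998] j [-0.79  0.51  1.52 -0.06  1.07 -0.47]
shift [-0.0048  0.0028  0.0779] units -0.025288634285627155
[ 0.62712528  0.16893242 -1.26342726] [ 0.00135288  0.01773905 -0.0134126 ]
```

View pics/g.png

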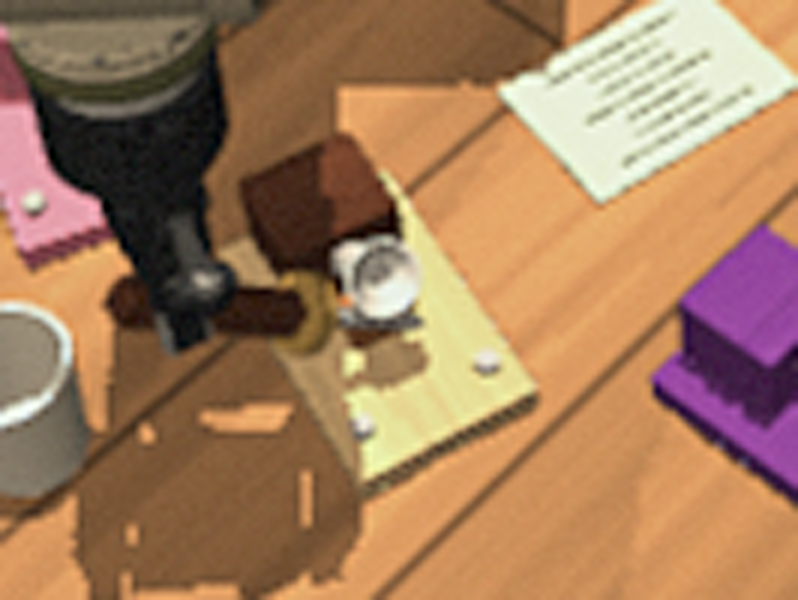

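Run:
```python
from h import *
T=np.array(inplane((209.3,243.25)));C=np.array(inplane((140+312/6,190+312/6)));B=np.array(inplane((159.3,239.3)))
print(T,C,B,np.degrees(np.arctan2(*(T-B)[::-1])),np.degrees(np.arctan2(T[1],T[0])),np.hypot(*T),np.hypot(*B))
```

```text
[ 0.11970314 -0.10882985] [ 0.06606142 -0.06216598] [-0.02219292  0.0160998 ] -41.36168269329577 -42.27599916945453 0.16178003209612754 0.027417678889328532
```

jog_arm(newtons=60, deltas=[-1,0,0,0.003,0,-1,0,0.02,0.003,0,-1,0,0.04,0.003,0,-1,0,0.065,0.003,0,-1,0,0.09,0.003,0,-1,0,0.11,-0.02,0,-1,0,0.11,-0.06,0,-1,0,0.11,-0.09,0,-1,0,0.11,-0.1,0,-1,0,0.11,-0.1,0])

```text
t: 11.37
eef_pos: [0.5764, -0.3562, 0.2227]
eef_rot: [0.804, 0.594, -0.021, 0.027]
ft_force: [-0.8, 0.1, -2.0]
gripper_width: 0.017
finger_force: 61.8
```

```bash
cat > ins.py <<'E'
from h import *
from scipy.optimize import brentq
a=np.radians(-17);XJ=np.array([np.cos(a),np.sin(a),0]);MOUTH=np.array([.500,-.235,.085])
D=-XJ*np.cos(np.radians(40))-np.array([0,0,np.sin(np.radians(40))])   # insertion direction
def plan(g=.018):
    "g: grip distance behind gauge origin. prints turn and grasp targets for tip standoff/insert depths"
    st=arm.read_state();M=R.from_quat(st['eef_rot']).as_matrix();p=np.array(st['eef_pos'])
    f=lambda u:D@(M@R.from_euler('z',u*5,degrees=True).as_matrix())[:,1]
    us=np.linspace(-30,30,241);c=[brentq(f,x,y) for x,y in zip(us,us[1:]) if f(x)*f(y)<0]
    for u in c:
        N=M@R.from_euler('z',u*5,degrees=True).as_matrix()
        if D@N[:,0]<0: continue
        print('units',round(u,2),'rod pitch in tool',np.degrees(np.arctan2(D@N[:,2],D@N[:,0])))
        for s in (.04,.0,-.03,-.06,-.072):   # tip distance before mouth plane
            G=MOUTH-D*(s+.132+g); tcp=G+arm.pinch_z*M[:,2]
            print(s,'tcp',tcp.round(4),'shift',((tcp-p)@M).round(4))
E
python3 -c "
from ins import *
rel([.5,-.2,.1],163);plan()"
```

```text
t 11.3667 pos [ 0.5764 -0.3562  0.2227] th 72.83340842329888 zaxis [-0.002 -0.068 -0.998] j [-0.71  0.65  1.01 -0.05  1.44 -0.4 ]
shift [ 0.1345 -0.1212  0.1118] units -18.033318315340225
units -17.41 rod pitch in tool 38.83481252718881
0.04 tcp [ 0.6392 -0.2788  0.1885] shift [0.0945 0.0366 0.0287]
0.0 tcp [ 0.6099 -0.2699  0.1628] shift [0.0961 0.0055 0.0538]
-0.03 tcp [ 0.5879 -0.2632  0.1435] shift [ 0.0973 -0.0179  0.0726]
-0.06 tcp [ 0.5659 -0.2564  0.1242] shift [ 0.0985 -0.0412  0.0914]
-0.072 tcp [ 0.5571 -0.2538  0.1165] shift [ 0.099  -0.0505  0.099 ]
```

jog_arm(deltas=[-1,0.094,0.052,0.0,-17.4,-1,0.094,0.052,0.0,-17.4,-1,0.094,0.052,0.0,-17.4,-1,0.094,0.052,0.0,-17.4,-1,0.094,0.052,0.0,-17.4,-1,0.094,0.052,0.0,-17.4,-1,0.094,0.052,0.0,-17.4,-1,0.094,0.052,0.0,-17.4,-1,0.094,0.052,0.0,-17.4,-1,0.094,0.052,0.0,-17.4,-1,0.094,0.052,0.0,-17.4,-1,0.094,0.052,0.0,-17.4,-1,0.094,0.052,0.0,-17.4,-1,0.094,0.052,0.016,-17.4,-1,0.094,0.052,0.016,-17.4])

```text
t: 12.62
eef_pos: [0.6519, -0.2822, 0.1944]
eef_rot: [0.176, 0.984, -0.032, 0.0]
ft_force: [0.5, 0.2, -2.8]
gripper_width: 0.0167
finger_force: 61.7
```

```bash
python3 -c "
from ins import *
rel([.654,-.283,.2014],163);plan()
s=snap('scene','s5.png');t=snap('top','t5.png')
st=arm.read_state();M=R.from_quat(st['eef_rot']).as_matrix();G=st['eef_pos']-arm.pinch_z*M[:,2]
d=M@[np.cos(np.radians(38.8)),0,np.sin(np.radians(38.8))];print(d,D,proj('scene',[G+.15*d,G-.032*d,MOUTH]),proj('top',[G+.15*d,MOUTH]))
cv2.imwrite('pics/i.png',np.hstack([cv2.resize(s[180:280,175:241],(396,600),interpolation=cv2.INTER_CUBIC),cv2.resize(t[130:230,300:366],(396,600),interpolation=cv2.INTER_CUBIC)]))
"
```

```text
t 12.6167 pos [ 0.6519 -0.2822  0.1944] th 159.70821272810466 zaxis [-0.011 -0.062 -0.998] j [-0.55  0.76  0.88 -0.06  1.47 -1.76]
shift [-0.0023 -0.0004 -0.0069] units -0.6583574543790689
units -0.07 rod pitch in tool 39.449109498823134
0.04 tcp [ 0.639  -0.2787  0.1885] shift [ 0.0134 -0.0008  0.0059]
0.0 tcp [ 0.6097 -0.2698  0.1628] shift [ 0.0443 -0.001   0.0313]
-0.03 tcp [ 0.5877 -0.263   0.1435] shift [ 0.0674 -0.0012  0.0504]
-0.06 tcp [ 0.5657 -0.2563  0.1242] shift [ 0.0906 -0.0013  0.0694]
-0.072 tcp [ 0.5569 -0.2536  0.1165] shift [ 0.0999 -0.0014  0.077 ]
[-0.73588288  0.22932325 -0.6370928 ] [-0.73257194  0.22396972 -0.64278761] [[209.24892731 238.04922556]
 [232.71237992 251.40415321]
 [202.98795031 234.76682567]] [[343.00414264 177.12386353]
 [337.25944553 192.95049785]]
```

View pics/i.png

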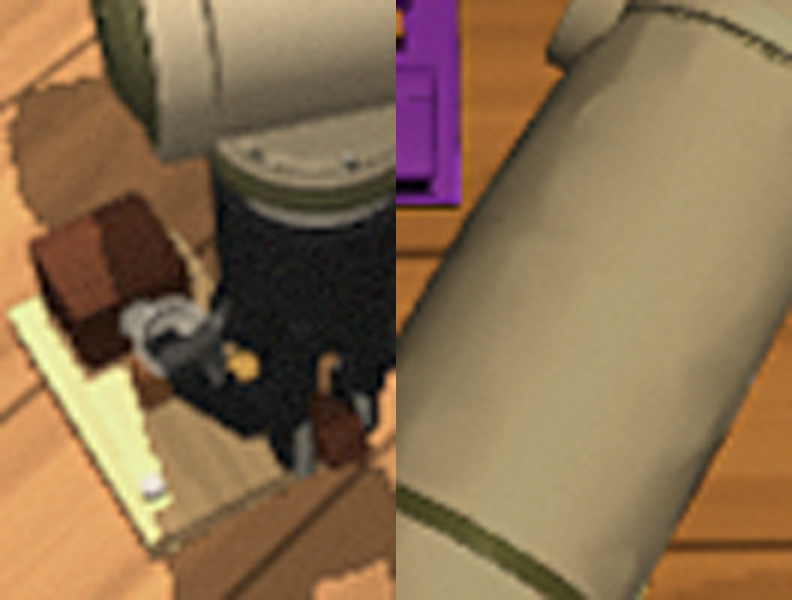

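```bash
python3 -c "
from ins import *
s=cv2.imread('pics/s5.png');c=s[222:252,190:230].astype(float)
c=255*(np.clip(c,0,200)/200)**.6
c=cv2.resize(c,(800,600),interpolation=cv2.INTER_LINEAR)
cv2.imwrite('pics/j.png',c)
print(arm.find_in('scene','rod_tip'),arm.find_in('scene','rod_collar'))
"
```

```text
[{'point': [231.4, 251.1], 'confidence': 0.68}] [{'point': [229.0, 251.1], 'confidence': 0.58}][ WARN:0@0.171] global loadsave.cpp:1063 imwrite_ Unsupported depth image for selected encoder is fallbacked to CV_8U.
```

View pics/j.png

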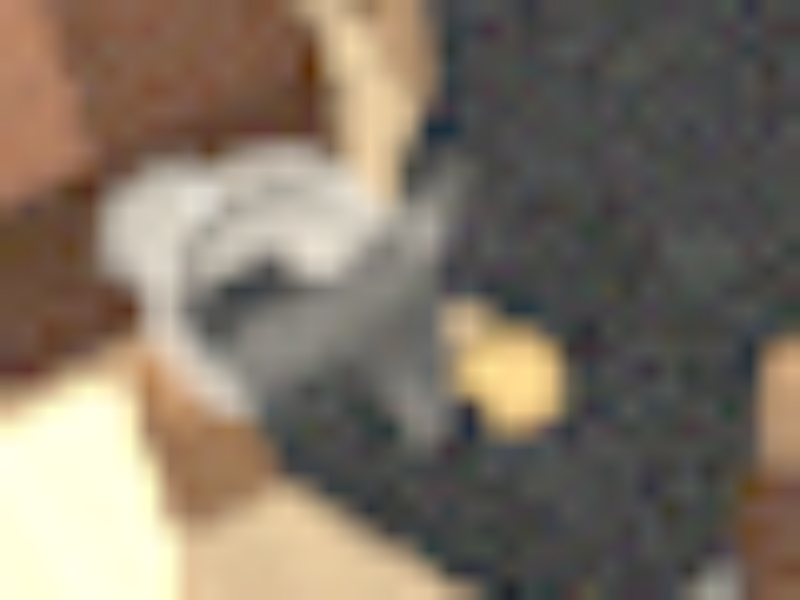

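```bash
python3 -c "
from ins import *
st=arm.read_state();M=R.from_quat(st['eef_rot']).as_matrix();G=st['eef_pos']-arm.pinch_z*M[:,2]
z=lambda P:(((proj('scene',P)-[190,222])+.5)*20).round(0)
for p in (25,30,35,40,45,50):
    a=np.radians(p);d=M@[np.cos(a),0,np.sin(a)];n=M@[-np.sin(a),0,np.cos(a)];y=M[:,1];c=G+.073*d
    print(p,'tip',z([G+.15*d])[0],'collar',z([c])[0],'top/bot',z([c-.02*n,c+.02*n]).tolist(),'sides',z([c-.02*y,c+.02*y]).tolist(),'rear',z([G-.032*d])[0])
"
```

```text
25 tip [326.  92.] collar [539. 306.] top/bot [[505.0, 170.0], [572.0, 440.0]] sides [[394.0, 365.0], [681.0, 248.0]] rear [882. 651.]
30 tip [349. 177.] collar [550. 350.] top/bot [[512.0, 210.0], [588.0, 488.0]] sides [[406.0, 409.0], [692.0, 292.0]] rear [877. 630.]
35 tip [374. 263.] collar [563. 395.] top/bot [[520.0, 252.0], [606.0, 536.0]] sides [[419.0, 454.0], [705.0, 337.0]] rear [871. 609.]
40 tip [402. 351.] collar [578. 441.] top/bot [[530.0, 295.0], [625.0, 585.0]] sides [[434.0, 500.0], [719.0, 382.0]] rear [864. 587.]
45 tip [433. 440.] collar [593. 487.] top/bot [[542.0, 340.0], [644.0, 633.0]] sides [[450.0, 547.0], [734.0, 428.0]] rear [856. 564.]
50 tip [465. 529.] collar [610. 534.] top/bot [[555.0, 387.0], [665.0, 680.0]] sides [[467.0, 594.0], [751.0, 474.0]] rear [848. 541.]
```

jog_arm(newtons=25, deltas=[-1,0.014,-0.001,0.007,0,-1,0.028,-0.001,0.018,0,-1,0.036,-0.001,0.025,0,-1,0.044,-0.001,0.031,0,-1,0.05,-0.001,0.036,0,-1,0.056,-0.001,0.041,0,-1,0.062,-0.001,0.0455,0,-1,0.0675,-0.001,0.05,0,-1,0.0675,-0.001,0.05,0])

```text
t: 13.57
eef_pos: [0.5892, -0.2636, 0.148]
eef_rot: [0.175, 0.984, -0.033, 0.004]
ft_force: [0.7, -0.7, -5.8]
gripper_width: 0.0172
finger_force: 61.4
```

```bash
python3 -c "
from ins import *
rel([.5,-.2,.1],163);plan()
st=arm.read_state();M=R.from_quat(st['eef_rot']).as_matrix();print('F tool',np.array(st['ft_force'])@M,st['ft_torque']@M)"
```

```text
t 13.5667 pos [ 0.5892 -0.2636  0.148 ] th 159.84574963835584 zaxis [-0.003 -0.066 -0.998] j [-0.58  0.63  1.23 -0.06  1.24 -1.78]
shift [0.1066 0.0318 0.044 ] units -0.6308500723288318
units -0.03 rod pitch in tool 38.9795594627172
0.04 tcp [ 0.6391 -0.2788  0.1885] shift [-0.0529  0.0004 -0.0395]
0.0 tcp [ 0.6098 -0.2698  0.1628] shift [-0.0218  0.0003 -0.0143]
-0.03 tcp [ 0.5878 -0.2631  0.1435] shift [0.0015 0.0002 0.0045]
-0.06 tcp [ 0.5659 -0.2564  0.1242] shift [0.0248 0.0002 0.0234]
-0.072 tcp [ 0.5571 -0.2537  0.1165] shift [0.0342 0.0001 0.0309]
F tool [-0.8176313  -0.02008983  5.81292594] [-0.08526578 -0.59901003  0.03257839]
```

jog_arm(newtons=25, deltas=[-1,0.002,0,0.0045,0,-1,0.006,0,0.008,0,-1,0.011,0,0.012,0,-1,0.0155,0,0.016,0,-1,0.02,0,0.0195,0,-1,0.025,0,0.0235,0,-1,0.025,0,0.0235,0,-1,0.025,0,0.0235,0])

```text
t: 14.23
eef_pos: [0.5654, -0.2565, 0.1242]
eef_rot: [0.175, 0.984, -0.033, 0.003]
ft_force: [0.8, -0.9, -1.5]
gripper_width: 0.017
finger_force: 61.7
```

```bash
python3 -c "
from ins import *
rel([.5,-.2,.1],163);plan()
st=arm.read_state();M=R.from_quat(st['eef_rot']).as_matrix();print('F tool',np.array(st['ft_force'])@M,st['ft_torque']@M)"
```

```text
t 14.2333 pos [ 0.5654 -0.2565  0.1242] th 159.88941348530764 zaxis [-0.005 -0.066 -0.998] j [-0.59  0.6   1.35 -0.06  1.16 -1.79]
shift [0.0813 0.032  0.0207] units -0.6221173029384716
units -0.02 rod pitch in tool 39.06695660316219
0.04 tcp [ 0.6391 -0.2788  0.1885] shift [-0.078   0.0004 -0.063 ]
0.0 tcp [ 0.6098 -0.2698  0.1628] shift [-0.0469  0.0004 -0.0378]
-0.03 tcp [ 0.5878 -0.2631  0.1435] shift [-0.0236  0.0003 -0.0189]
-0.06 tcp [ 0.5658 -0.2564  0.1242] shift [-0.0003  0.0003 -0.    ]
-0.072 tcp [ 0.557  -0.2537  0.1165] shift [0.009  0.0003 0.0075]
F tool [-1.06412896 -0.47836856  1.60306924] [-0.03118222  0.01302515 -0.05461017]
```

jog_arm(deltas=[-1,0.0016,0,0.0013,0,-1,0.0031,0,0.0025,0,-1,0.0047,0,0.0038,0,-1,0.0062,0,0.005,0,-1,0.0078,0,0.0063,0,-1,0.0085,0,0.0069,0,-1,0.0093,0,0.0075,0,-1,0.0093,0,0.0075,0])

```text
t: 14.9
eef_pos: [0.5614, -0.2554, 0.1215]
eef_rot: [0.175, 0.984, -0.035, 0.011]
ft_force: [14.3, -0.2, 16.1]
gripper_width: 0.0174
finger_force: 64.3
```

```bash
cat >> ins.py <<'E'
def ft():
    st=arm.read_state();M=R.from_quat(st['eef_rot']).as_matrix();F=np.array(st['ft_force'])
    print(st['t'],st['eef_pos'].round(4),'F tool',(F@M).round(2),'along D',round(F@D,2),'T',(np.array(st['ft_torque'])@M).round(3))
    G=st['eef_pos']-arm.pinch_z*M[:,2];r=G-MOUTH;print('grip before mouth along',-r@D,'perp',np.linalg.norm(r-(r@D)*D))
E
python3 -c "
from ins import *
ft()"
```

```text
14.9 [ 0.5614 -0.2554  0.1215] F tool [-14.02   3.72 -15.9 ] along D -20.85 T [-0.769 -1.973  0.073]
grip before mouth along 0.08451977091521697 perp 0.0011018038811143268
```

```bash
python3 -c "
from ins import *
s=snap('scene','s6.png');c=s[215:260,180:240].astype(float)
c=255*(np.clip(c,0,210)/210)**.65
cv2.imwrite('pics/k.png',cv2.resize(c.astype(np.uint8),(800,600),interpolation=cv2.INTER_CUBIC))
st=arm.read_state();M=R.from_quat(st['eef_rot']).as_matrix();G=st['eef_pos']-arm.pinch_z*M[:,2]
z=lambda P:(((proj('scene',P)-[180,215])+.5)*13.33).round(0).tolist()
a=np.radians(39);d=M@[np.cos(a),0,np.sin(a)]
print('collar front',z([G+.078*d]),'rear',z([G-.032*d]),'mouth',z([MOUTH]))
ft()"
```

```text
collar front [[321.0, 276.0]] rear [[477.0, 355.0]] mouth [[313.0, 270.0]]
14.95 [ 0.5614 -0.2554  0.1215] F tool [-13.91   4.37 -17.06] along D -21.48 T [-0.788 -1.982  0.064]
grip before mouth along 0.08453153720879222 perp 0.001089545109073531
```

View pics/k.png

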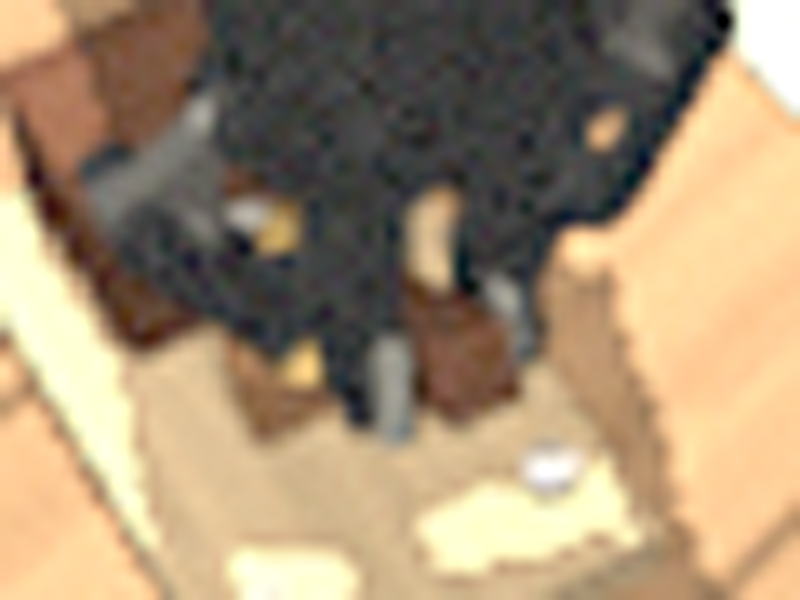

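jog_arm(deltas=[-1,0,0,0,0,-1,0,0,0,0,-1,0,0,0,0,-1,-0.004,0,-0.0032,0,-1,-0.012,0,-0.0097,0,-1,-0.02,0,-0.0162,0,-1,-0.028,0,-0.0227,0,-1,-0.036,0,-0.0292,0,-1,-0.045,0,-0.0365,0,-1,-0.054,0,-0.044,0,-1,-0.063,0,-0.051,0,-1,-0.073,0,-0.059,0,-1,-0.083,0,-0.067,0,-1,-0.093,0,-0.0755,0,-1,-0.093,0,-0.1,0,-1,-0.093,0,-0.1,0,-1,-0.093,0,-0.1,0])

```text
t: 16.37
eef_pos: [0.6448, -0.2794, 0.2184]
eef_rot: [0.175, 0.984, -0.033, 0.004]
ft_force: [1.1, 1.0, -2.5]
gripper_width: 0.0171
finger_force: 61.8
```

```bash
python3 -c "
from ins import *
ft()
st=arm.read_state();M=R.from_quat(st['eef_rot']).as_matrix();print(M.round(3))
s=snap('scene','s7.png')
print(arm.find_in('scene','rod_tip'),arm.find_in('scene','tube_mouth'))
G=st['eef_pos']-arm.pinch_z*M[:,2]
for p in (36,39,42):
    a=np.radians(p);d=M@[np.cos(a),0,np.sin(a)];print(p,proj('scene',[G+.156*d,G+.079*d,G-.026*d]).round(1).tolist())
"
```

```text
16.3667 [ 0.6448 -0.2794  0.2184] F tool [-0.6   1.52  2.45] along D 1.07 T [-0.037  0.016  0.005]
grip before mouth along 0.21349711400911922 perp 0.019324016028077512
[[-0.939  0.344 -0.003]
 [ 0.344  0.937 -0.067]
 [-0.02  -0.064 -0.998]]
[{'point': [230.7, 244.5], 'confidence': 0.56}] [{'point': [284.7, 252.1], 'confidence': 0.66}]
36 [[205.8, 228.7], [214.9, 234.3], [229.9, 243.5]]
39 [[206.6, 231.5], [215.4, 235.8], [229.7, 243.0]]
42 [[207.6, 234.3], [215.9, 237.4], [229.5, 242.4]]
```

jog_arm(newtons=30, deltas=[-1,0,0,-0.03,1,-1,0.02,-0.01,-0.05,2,-1,0.04,-0.02,-0.05,3.4,-1,0.06,-0.03,-0.05,4.8,-1,0.08,-0.04,-0.05,6.2,-1,0.1,-0.05,-0.05,7.6,-1,0.12,-0.06,-0.05,9,-1,0.14,-0.07,-0.05,10.4,-1,0.159,-0.08,-0.05,11.8,-1,0.159,-0.08,-0.04,13.2,-1,0.159,-0.08,-0.03,14.6,-1,0.159,-0.08,-0.03,16,-1,0.159,-0.08,-0.03,17.4,-1,0.159,-0.08,-0.03,17.4,-1,0.159,-0.08,-0.03,17.4,-1,0.159,-0.08,-0.03,17.4])

```text
t: 17.85
eef_pos: [0.4678, -0.2975, 0.2498]
eef_rot: [0.803, 0.595, -0.022, 0.025]
ft_force: [-0.3, -0.2, -1.1]
gripper_width: 0.0169
finger_force: 61.8
```

```bash
cat >> ins.py <<'E'
YJ=np.array([-XJ[1],XJ[0],0])
def press(wps):
    "wps: (h,gripz) -> shifts"
    st=arm.read_state();M=R.from_quat(st['eef_rot']).as_matrix();p=np.array(st['eef_pos'])
    for h,z in wps:
        G=MOUTH-.0125*XJ-h*YJ;G[2]=z;print(h,z,((G+arm.pinch_z*M[:,2]-p)@M).round(4))
E
python3 -c "
from ins import *
rel([.5,-.2,.1],73)
M=R.from_quat(arm.read_state()['eef_rot']).as_matrix();print(M.round(3))
press([(.069,.2),(.069,.179),(.0897,.1607),(.1075,.1347),(.1154,.1152),(.118,.105)])
s=snap('scene','s8.png')
st=arm.read_state();G=st['eef_pos']-arm.pinch_z*M[:,2]
for p in (33,36,39,42):
    a=np.radians(p);d=M@[np.cos(a),0,np.sin(a)];q=proj('scene',[G+.156*d,G+.125*d,G+.079*d,G-.026*d]);print(p,q.round(1).tolist())
# steel-like bright low-sat pixels near predicted rod
h=cv2.cvtColor(s,cv2.COLOR_BGR2HSV);q=proj('scene',[G+.12*(M@[np.cos(.68),0,np.sin(.68)])])[0].astype(int)
w=h[q[1]-14:q[1]+14,q[0]-16:q[0]+16];print(q);print('\n'.join(''.join('#' if v[1]<60 and v[2]>110 else ('b' if 18<v[0]<30 and v[1]>110 and v[2]>80 else '.') for v in r) for r in w))
"
```

```text
t 17.85 pos [ 0.4678 -0.2975  0.2498] th 73.03893723799402 zaxis [-0.005 -0.066 -0.998] j [-0.75  0.35  1.4  -0.05  1.35 -0.45]
shift [0.112  0.0003 0.1429] units 0.007787447598803965
[[ 0.291  0.957 -0.005]
 [ 0.955 -0.291 -0.066]
 [-0.064  0.014 -0.998]]
0.069 0.2 [ 0.0034 -0.0007  0.0684]
0.069 0.179 [ 0.0047 -0.001   0.0893]
0.0897 0.1607 [-0.0148 -0.0013  0.1089]
0.1075 0.1347 [-0.0309 -0.0017  0.136 ]
0.1154 0.1152 [-0.0375 -0.0019  0.1559]
0.118 0.105 [-0.0394 -0.0021  0.1663]
33 [[215.8, 203.7], [207.2, 203.0], [193.5, 202.0], [158.5, 199.2]]
36 [[214.5, 206.0], [206.0, 204.9], [192.8, 203.2], [158.7, 198.8]]
39 [[213.0, 208.2], [204.8, 206.7], [192.0, 204.4], [159.0, 198.3]]
42 [[211.4, 210.4], [203.5, 208.5], [191.2, 205.6], [159.2, 197.9]]
[203 206]
................................
................................
................................
................................
................................
................................
................................
....bbbb........................
..b....bb.......................
.....b...b......................
......b..b......................
........b.......................
......bbb.......................
..........b.....................
......b...b.#####...............
.......b.bb..##########.........
.....bbb.b........########......
.....bb.................##......
.b...bbbb.......................
..bbbbbbb.......................
.....b..........................
................................
................................
................................
................................
................................
................................
................................
```

jog_arm(newtons=30, deltas=[-1,0.001,0,0.025,0,-1,0.002,-0.001,0.05,0,-1,0.0034,-0.001,0.068,0,-1,0.004,-0.001,0.079,0,-1,0.0047,-0.001,0.089,0,-1,-0.002,-0.001,0.096,0,-1,-0.0085,-0.001,0.1025,0,-1,-0.015,-0.0013,0.109,0,-1,-0.0205,-0.0013,0.118,0,-1,-0.026,-0.0015,0.127,0,-1,-0.031,-0.0017,0.136,0,-1,-0.0345,-0.0018,0.146,0,-1,-0.0375,-0.0019,0.156,0,-1,-0.0375,-0.0019,0.156,0])

```text
t: 19.07
eef_pos: [0.4534, -0.343, 0.0956]
eef_rot: [0.804, 0.594, -0.022, 0.024]
ft_force: [-4.4, 2.9, 2.3]
gripper_width: 0.0168
finger_force: 60.1
```

```bash
cat >> ins.py <<'E'
def look(n):
    st=arm.read_state();M=R.from_quat(st['eef_rot']).as_matrix()
    s=snap('scene',n);G=st['eef_pos']-arm.pinch_z*M[:,2]
    for p in (-6,-3,0,3,6,10,15):
        a=np.radians(p);d=M@[np.cos(a),0,np.sin(a)];q=proj('scene',[G+.156*d,G+.12*d,G+.079*d]);print(p,'world pitch',np.degrees(np.arcsin(d[2])).round(1),q.round(1).tolist())
    h=cv2.cvtColor(s,cv2.COLOR_BGR2HSV);q=proj('scene',[G+.12*M[:,0]])[0].astype(int)
    x0,y0=q[0]-22,q[1]-15;print('origin',x0,y0,st['ft_force'].round(1))
    print('\n'.join(f'{y0+i} '+''.join('#' if v[1]<60 and v[2]>110 else ('b' if 18<v[0]<30 and v[1]>110 and v[2]>80 else '.') for v in r) for i,r in enumerate(h[y0:y0+30,x0:x0+44])))
E
python3 -c "
from ins import *
rel([.5,-.2,.1],73)
press([(.1154,.1152),(.118,.105),(.118,.103)])
look('s9.png')
"
```

```text
t 19.0667 pos [ 0.4534 -0.343   0.0956] th 72.91550361647494 zaxis [-0.007 -0.064 -0.998] j [-0.83  0.53  1.56 -0.06  1.01 -0.5 ]
shift [ 0.1498  0.0027 -0.0138] units -0.016899276705012768
0.1154 0.1152 [ 0.0003  0.0007 -0.001 ]
0.118 0.105 [-0.0017  0.0006  0.0094]
0.118 0.103 [-0.0015  0.0006  0.0114]
-6 world pitch 2.4 [[212.0, 218.1], [200.8, 223.9], [187.8, 230.6]]
-3 world pitch -0.6 [[212.3, 219.9], [201.1, 225.2], [188.0, 231.4]]
0 world pitch -3.6 [[212.5, 221.7], [201.3, 226.6], [188.2, 232.3]]
3 world pitch -6.6 [[212.5, 223.5], [201.4, 228.0], [188.3, 233.3]]
6 world pitch -9.6 [[212.4, 225.4], [201.4, 229.4], [188.3, 234.2]]
10 world pitch -13.6 [[212.1, 227.9], [201.2, 231.4], [188.2, 235.5]]
15 world pitch -18.6 [[211.4, 231.1], [200.7, 233.9], [188.0, 237.2]]
origin 179 211 [-4.4  2.9  2.3]
211 ............................................
212 ............................................
213 ............................................
214 ............................................
215 ............................................
216 ................................
[... 488 characters left out ...]
..............
227 ....................########...b............
228 .......b..........########..................
229 ......bb.bb.....###########.................
230 .......b..bb.###############................
231 ........b...b#####.#####..###...............
232 .........b....########.#######..............
233 .................####.#########.............
234 ..........b......###.##########.............
235 ..........bb......##.##########.............
236 .............b....##.##########.............
237 ...........bbbb...##.##########.............
238 ...........b..b...#############.............
239 ..........b.........##########..............
240 ....................##########..............
```

jog_arm(newtons=30, deltas=[-1,-0.001,0,0.005,0,-1,-0.0015,0,0.009,0,-1,-0.0015,0,0.013,0,-1,-0.0015,0,0.013,0,-1,-0.0015,0,0.013,0])

```text
t: 19.53
eef_pos: [0.4538, -0.3454, 0.0848]
eef_rot: [0.804, 0.594, -0.022, 0.025]
ft_force: [-5.5, 3.2, 2.7]
gripper_width: 0.0172
finger_force: 60.8
```

```bash
python3 -c "
from ins import *
rel([.5,-.2,.1],73)
press([(.118,.105)])
look('s10.png')
"
```

```text
t 19.5333 pos [ 0.4538 -0.3454  0.0848] th 72.90677265619388 zaxis [-0.005 -0.066 -0.998] j [-0.83  0.55  1.56 -0.06  0.99 -0.51]
shift [ 0.1512  0.0018 -0.025 ] units -0.018645468761224037
0.118 0.105 [-0.0003 -0.0003 -0.0015]
-6 world pitch 2.3 [[211.9, 221.0], [200.8, 226.8], [187.8, 233.5]]
-3 world pitch -0.7 [[212.2, 222.8], [201.1, 228.1], [188.1, 234.3]]
0 world pitch -3.7 [[212.4, 224.5], [201.3, 229.5], [188.2, 235.2]]
3 world pitch -6.7 [[212.4, 226.4], [201.3, 230.8], [188.3, 236.1]]
6 world pitch -9.7 [[212.3, 228.2], [201.3, 232.3], [188.4, 237.1]]
10 world pitch -13.7 [[212.0, 230.7], [201.1, 234.2], [188.3, 238.4]]
15 world pitch -18.7 [[211.3, 233.9], [200.7, 236.7], [188.0, 240.0]]
origin 179 214 [-5.5  3.2  2.7]
214 ............................................
215 ............................................
216 ............................................
217 ............................................
218 ............................................
219 ............................................
220 ............................................
221 ............
[... 410 characters left out ...]
..............
230 .......b.bb...##############................
231 .......b.bbb.###########..###...............
232 .........bbb.#########.#######..............
233 .........bbb..#######.#########.............
234 .........b.......###.##########.............
235 ...........b......##.##########.............
236 ..........b.......##.##########.............
237 ...........b......##.##########.............
238 ...........b.b....#############.............
239 ............bb......###########.............
240 ....................##########..........b...
241 .................b...########......b........
242 .................b....#####.................
243 ............................................
```

jog_arm(newtons=80, deltas=[-1,0,0,-0.01,0,-1,0,0,-0.03,0,-1,0,0,-0.06,0,-1,0,0,-0.09,0,-1,0,0,-0.118,0,-1,0.01,-0.005,-0.118,0,-1,0.03,-0.014,-0.118,0,-1,0.055,-0.026,-0.118,0,-1,0.08,-0.038,-0.118,0,-1,0.105,-0.05,-0.118,0,-1,0.13,-0.062,-0.118,0,-1,0.15,-0.071,-0.118,0,-1,0.162,-0.077,-0.118,0,-1,0.167,-0.079,-0.118,0,-1,0.167,-0.079,-0.118,0,-1,0.167,-0.079,-0.118,0])

```text
t: 20.92
eef_pos: [0.4286, -0.1559, 0.1903]
eef_rot: [0.804, 0.593, -0.021, 0.026]
ft_force: [0.0, 0.2, -1.3]
gripper_width: 0.0167
finger_force: 81.4
```

```bash
python3 -c "
from ins import *
rel([.427,-.162,.134],73)
look('s11.png')
t=snap('top','t11.png');st=arm.read_state();M=R.from_quat(st['eef_rot']).as_matrix();G=st['eef_pos']-arm.pinch_z*M[:,2]
q=proj('top',[G+.156*M[:,0]])[0];print('top tip pred',q);x0,y0=q.astype(int)-[14,14]
h=cv2.cvtColor(t,cv2.COLOR_BGR2HSV)[y0:y0+32,x0:x0+30];print(x0,y0);print('\n'.join(' '.join('%3d'%v[2] for v in r[::2]) for r in h[::2]))
"
```

```text
t 20.9167 pos [ 0.4286 -0.1559  0.1903] th 72.82208932048266 zaxis [-0.003 -0.067 -0.998] j [-0.57  0.19  1.77 -0.06  1.15 -0.25]
shift [-0.0026 -0.0007  0.0566] units -0.035582135903467815
-6 world pitch 2.3 [[247.7, 156.2], [237.3, 161.1], [225.2, 166.7]]
-3 world pitch -0.7 [[247.8, 158.3], [237.4, 162.7], [225.3, 167.8]]
0 world pitch -3.7 [[247.8, 160.4], [237.5, 164.3], [225.4, 168.8]]
3 world pitch -6.7 [[247.7, 162.5], [237.4, 165.9], [225.3, 169.9]]
6 world pitch -9.7 [[247.4, 164.6], [237.3, 167.5], [225.3, 171.0]]
10 world pitch -13.7 [[246.9, 167.4], [236.9, 169.7], [225.1, 172.5]]
15 world pitch -18.7 [[246.0, 171.0], [236.2, 172.5], [224.7, 174.3]]
origin 215 149 [ 0.   0.2 -1.3]
149 ............................................
150 ............................................
151 ............................................
152 ............................................
153 ............................................
154 ............................................
155 ............................................
156 ............................................
157 .
[... 1381 characters left out ...]
 157 176 184 196 195 196 197 201 195 169
195 191 191 193 193 199 200 174 103 127 168 174 188 198 196
193 193 193 193 192 193 182 176 191 198 201 201 173 123 115
191 192 191 193 191 194 201 181 168 127 105 154 174 194 199
193 192 193 193 190 187 127 167 137 180 169 196 145  94 190
192 192 186 172 185 190 200 201 202 132 120 114 169 183 202
191 191 195 201 175 142 108 167 182 190 198 193 150 106 119
192 192 193 193 194 177 200 200 201 173 123 137 167 190 143
192 192 192 192 194 167 113 146 154 177 192 199 198 201 169
192 192 191 193 191 177 192 199 201 196 164 122 163 193 192
194 183 195 194 194 192 140 142 163 174 179 196 195 191 193
192 191 121 124 167 173 189 199 202 202 176 121 140 194 191
```

jog_arm(newtons=80, deltas=[-1,0,0,0.01,0,-1,-0.001,0,0.022,0,-1,-0.002,0,0.034,0,-1,-0.003,0,0.044,0,-1,-0.003,0,0.05,0,-1,-0.003,0,0.051,0,-1,-0.003,0,0.051,0,-1,-0.003,0,0.051,0,-1,-0.003,0,0.051,0,-1,-0.003,0,0.051,0,-1,-0.003,0,0.051,0,-1,-0.003,0,0.051,0])

```text
t: 22.02
eef_pos: [0.4271, -0.1613, 0.1393]
eef_rot: [0.804, 0.594, -0.021, 0.025]
ft_force: [-1.1, -0.4, -1.9]
gripper_width: 0.0165
finger_force: 81.4
```

```bash
python3 -c "
from ins import *
rel([.427,-.162,.134],73)
st=arm.read_state();M=R.from_quat(st['eef_rot']).as_matrix();G=st['eef_pos']-arm.pinch_z*M[:,2]
a=np.radians(-1.6);d=M@[np.cos(a),0,np.sin(a)];print('tip',G+.156*d,np.abs(st['joint_velocities']).max())
look('s12.png')
"
```

```text
t 22.0167 pos [ 0.4271 -0.1613  0.1393] th 72.8385974043641 zaxis [-0.004 -0.066 -0.998] j [-0.59  0.26  1.84 -0.07  1.02 -0.25]
shift [-0.0003  0.      0.0053] units -0.03228051912718115
tip [ 0.47312203 -0.01112841  0.15226095] 0.0027248153234922024
-6 world pitch 2.3 [[246.5, 169.3], [236.4, 174.1], [224.7, 179.8]]
-3 world pitch -0.7 [[246.6, 171.2], [236.5, 175.6], [224.8, 180.7]]
0 world pitch -3.7 [[246.6, 173.2], [236.6, 177.1], [224.8, 181.7]]
3 world pitch -6.7 [[246.5, 175.1], [236.5, 178.6], [224.8, 182.7]]
6 world pitch -9.7 [[246.2, 177.1], [236.4, 180.2], [224.8, 183.7]]
10 world pitch -13.7 [[245.7, 179.8], [236.0, 182.2], [224.6, 185.1]]
15 world pitch -18.7 [[244.9, 183.2], [235.4, 184.9], [224.2, 186.9]]
origin 214 162 [-1.1 -0.4 -1.9]
162 ............................................
163 ............................................
164 ............................................
165 ............................................
166 ............................................
167 ............................................
168 .....................................
[... 434 characters left out ...]
..............
178 ........b...bb..######......................
179 ...........b.b.#####........................
180 ................##..........................
181 ............................................
182 ............bb.b............................
183 ...............b............................
184 ..............bb............................
185 ..............bb............................
186 ............bbb.............................
187 ........................................##..
188 .......................................####.
189 .....................................#######
190 ...................................#########
191 ..................................##########
```

Still, about 2° off level, with the tip 15 cm over the card's centre. Handing in.

```bash
python3 -c "
from rig import arm
print(arm.job_done())"
```

```text
the job is handed in; nothing more can be done
None
```

I handed the job in at 22 s. I pushed the gauge's rod down the tube until it came to a hard stop at about 21 N, which I took to be the collar on the mouth, and then drew it right out. At the end the gripper held it still, by camera estimate within about 2–3° of level, with the tip about 15 cm above the middle of the rightmost card; the handing-in gave no verdict.

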